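# Drive the seized pivot pin out of a sign bracket

## Task

The copper-coloured pivot pin is stuck in the eye of the hanging-sign bracket clamped in the small blue vise. Take the drift from its grey cradle, push the pin right through with it from the side with the smaller hole so that it drops into the blue catch bin on the other side, then lay the drift back in the cradle and let go. Do not touch the pin with the gripper, leave the catch bin where it stands, and do not disturb the bottles, the white box or the parts bin.

Things in the scene. Friction and masses are not known exactly. Their poses are not given: they have to be found in the camera images.
- vise: Small blue and dark vise, fixed to the bench, gripping the lug of a grey bracket eye: a tube 56 mm in outer diameter and 42 mm long, its bore level, 95 mm above the bench. Origin on the bench directly below the middle of the bore; +x runs along the bore in the push-out direction, z is up. The eye spans x -21 to +21 mm; its top is 123 mm above the bench (a brass screw head stands to 129 mm). Below the eye, the jaws (to 60 mm high) and base span x -45 to +8 mm, y -75 to +90 mm.
- bore_in (a point): Centre of the entry hole of the eye (x = -21 mm face of the vise frame, 95 mm above the bench): a hole 21 mm in diameter through an 8 mm thick shoulder; behind it the bore widens to 28 mm for the remaining 34 mm. The drift enters here. Axes as the vise: +x points into the bore, the way to push.
- bore_out (a point): Centre of the exit mouth of the bore (28 mm in diameter), 42 mm beyond bore_in along +x; the pin leaves here and drops.
- pin: Solid copper-coloured cylinder, 26 mm in diameter, 30 mm long, about 0.12 kg, origin at its centre, axis along its x. At the start it lies against the shoulder, its end about 8 mm in from the entry face. A sprung shoe in the bore clamps it: 7 to 15 N to push, along +x of the vise only; after 18 to 25 mm the shoe lets go and it tips out; with the drift's tip at bore_out it is surely out.
- drift_grip (a point): Centre of the orange square grip of the drift. The drift: a brass rod 12 mm in diameter, 0.2 kg, balanced near this point. +x points to the tip, 105 mm from here; the grip is 56 mm long and 18 mm square (pinch its sides); the bare rod runs from 28 to 105 mm; behind, the rod runs back to a head 18 mm in diameter that spans -75 to -95 mm. In its cradle the axis lies level, 50 mm above the bench.
- drift_tip (a point): Centre of the flat front end of the drift, 105 mm from drift_grip along the drift's +x, same axes.
- cradle_seat (a point): Where drift_grip lies when the drift is in its cradle: 50 mm above the bench, over the middle of the fixed grey cradle; x along the cradle (the tip points to +x at the start). Two V-notches, 10 mm thick, 52 mm either side along x, support the bare rod; each V is 90 degrees, about 31 mm wide at its top, which is 57 mm above the bench. The base plate is 135 x 50 x 8 mm.
- bin: Blue open catch bin, loose, 115 mm (its x) by 110 mm (its y), 48 mm high, 4 mm walls, origin at the centre of its underside; stands below the exit of the bore, its rim under the end of the eye.
- red_bottle: Bystander: red bottle, 52 mm in diameter, 115 mm tall, origin at its foot.
- glue_bottle: Bystander: white bottle with blue cap, 48 mm in diameter, 130 mm tall, origin at its foot.
- tape_box: Bystander: white box with a blue band, 60 x 90 x 55 mm, origin at its foot.
- parts_bin: Bystander: empty blue parts bin, 120 x 90 x 50 mm, origin at its foot; not the catch bin.
Mind the look-alikes: they are no part of the job. Leave any black or green look-alike of the part that bears drift_grip alone.

How it is judged:
By the outcome, as a careful person would: the job done as asked, in the order asked, and still so for the second after the job is handed in, with the robot touching nothing.
It also fails if it takes over 45 s, if anything falls off the work surface, if the arm or the gripper's body presses on something with over 40 N, if the wrist force passes 120 N, or if a joint passes its speed limit or range.

## Robot

A 6-joint arm with a two-finger parallel gripper is mounted at the origin on the work surface. World frame = base frame: x ahead of the robot, y to its left, z up, the work surface at z = 0. Lengths are in m, angles in rad, forces in N, time in s.
With the tool pointing down it reaches from about 0.275 to 0.85 m from the base axis. Payload 19 kg.
Tool frame: the origin (TCP) lies at the very end of the fingers, on their centre line; the grasp point (between the pads) lies 19 mm behind it; z points along the fingers, y is the direction in which the jaws open and shut (so a half turn about z gives the same grasp; the last joint's range is limited). The gripper opens to 85 mm and grips with 20 to 120 N. Pads are 22 mm wide; open, the fingers measure 114 mm over their backs; the gripper's body (76 mm by 85 mm) begins 54 mm behind the grasp point. The pads swing forward as they close: fully open they stand 13 mm farther back than shut.
Start: joints at [1.198, 0.15, 1.437, -0, 1.554, -0.134], TCP at [0.136, 0.559, 0.231] pointing down, gripper open.
Joint ranges: [-2.8, 2.8], [-0.68, 2.1], [0.12, 2.68], [-1.39, 4.53], [0.16, 2.79], [-2.81, 2.81]. Speed limits (rad/s): [1.89, 1.89, 2.22, 3.01, 3.01, 3.01].

## Interface

Orientations are given as a rotation vector (axis times angle).
In Python, from plant import env, cams, workorder gives the robot as it stands.
- The arm moves only by the tool move_arm, never from a script. Its arguments are lists of equal length, an entry for each row: "delta_rot": the turn, a rotation vector about the tool's x, y, z in rad, a list of three; "dp": the shift along the tool's x, y, z in cm, a list of three; "grip": the opening in per cent of the stroke, from 0 (shut) to 100 (fully open). In form: {"delta_rot": [[wx, wy, wz], ...], "dp": [[x, y, z], ...], "grip": [grip, ...]}. A call has exactly 5 rows; each row is the pose to reach, as a shift and turn from the pose commanded when the call began, along the tool's axes at that moment; what a row does not reach only later rows make up. A row lasts 1/12 s, in which the tool goes at most 41.7 mm and 7.16 degrees, less where a joint would pass 70% of its speed; a pose out of reach is approached as far as the arm can. A call with a gripper value outside its range is refused whole. The fingers move at their own pace and stop on an object; the grip force is fixed at half the most. Time passes only in rows, so rows that repeat a pose let the fingers close, or fill a call up. It gives the time, the measured TCP pose, the force and the opening at its end, in the units of the state.
- env.state(): the state, without advancing time (a new reading comes with each control period).
- cams.read_camera(name): name is "side" or "top" or "wrist"; returns the picture (420x560x3 uint8, blue, green, red); there is no depth.
- cams.camera_model(name): a dict with "camera_matrix" (3x3 intrinsics, pixels), "world_from_camera" (4x4, takes a point from camera to world coordinates); the wrist camera has in their place "hand_eye" (4x4, takes a point from camera to tool coordinates, whose origin is the TCP and whose axes are the flange's). Camera axes: x right, y down, z forward; pixel columns grow to the right and rows downward; lengths in m; the calibration is good to about 2 mm. A picture is of the moment at which its call begins: read the wrist's pose just before it. camera_model takes no time and is no camera call.
- workorder.close_job(): hands the job in, once; it reports no verdict.
The state is a dict: "time": time; "q": joint angles; "qd": joint speeds; "effort": joint torques, N m; "eef_pos": TCP position; "tool_rot": TCP orientation; "wrist_force": force on the tool from outside, world axes, zero at the start; "ft_torque": the same for the moment, N m; "gripper_width": finger opening in m.
Only numpy, scipy, OpenCV 4.12 (cv2) and the standard library are available. Lean on these libraries where they do the work, as an engineer would, in place of code of your own. Each camera call takes 0.05 s, during which the arm holds its last target.

## Working session

There is one attempt and no reset: what is moved stays moved. The work goes in short steps, Python scripts to look and compute and a tool call to move; the robot and the scene stay as the last step left them, time stands still between calls to the robot, and variables do not carry over. Pictures are saved under pics/ and viewed, and the job is handed in when it is done.

Besides the shell and the picture viewer there is one more tool, called as name(argument=value, ...), one argument or row to a line, values as JSON. move_arm: Moves the arm, as the interface text tells. Its arguments: {"type":"object","properties":{"delta_rot":{"type":"array","items":{"type":"array","items":{"type":"number"}}},"dp":{"type":"array","items":{"type":"array","items":{"type":"number"}}},"grip":{"type":"array","items":{"type":"number"}}},"required":["delta_rot","dp","grip"]}

```bash
ls; mkdir -p pics
python3 - <<'E'
from plant import env,cams,workorder
import cv2,numpy as np
s=env.state();print(s)
for n in ["side","top","wrist"]:
    cv2.imwrite(f"pics/a_{n}.png",cams.read_camera(n))
    m=cams.camera_model(n);print(n,{k:np.round(v,4).tolist() for k,v in m.items()} )
E
```

```text
pics
{'time': 0.0, 'q': array([ 1.19801496e+00,  1.50970430e-01,  1.43799428e+00, -2.22056223e-05,
        1.55380202e+00, -1.34037869e-01]), 'qd': array([-0.00058015,  0.00068963, -0.000102  ,  0.00083437,  0.00013237,
        0.00016325]), 'effort': array([ 1.11644560e-03, -7.13086581e+01, -5.70837951e+01, -3.79553148e-05,
        9.56747972e-03,  1.31769657e-04]), 'eef_pos': array([0.1359378 , 0.5584573 , 0.23070263]), 'tool_rot': array([-3.74094237e-01, -3.11896463e+00,  1.79391345e-03]), 'wrist_force': array([-0.19648265,  0.56026331,  0.53512877]), 'ft_torque': array([-0.04080892,  0.02072352, -0.01894417]), 'gripper_width': 0.08570278112438794}
side {'camera_matrix': [[400.144, 0.0, 275.6985], [0.0, 400.144, 209.2348], [0.0, 0.0, 1.0]], 'world_from_camera': [[0.8167, -0.4083, 0.4078, 0.1939], [-0.5769, -0.5637, 0.5911, -0.6621], [-0.0115, -0.718, -0.6959, 0.6907], [0.0, 0.0, 0.0, 1.0]]}
top {'camera_matrix': [[403.845, 0.0, 281.5897], [0.0, 403.845, 210.1873], [0.0, 0.0, 1.0]], 'world_from_camera': [[-0.0913, -0.9709, 0.2215, 0.3168], [-0.9958, 0.0881, -0.0242, -0.1172], [0.004, -0.2228, -0.9749, 1.1783], [0.0, 0.0, 0.0, 1.0]]}
wrist {'camera_matrix': [[329.2681, 0.0, 283.0295], [0.0, 329.2681, 212.5055], [0.0, 0.0, 1.0]], 'hand_eye': [[-0.0011, -0.9582, -0.286, 0.0718], [1.0, -0.0008, -0.0011, 0.0], [0.0008, -0.286, 0.9582, -0.1435], [0.0, 0.0, 0.0, 1.0]]}
```

View pics/a_side.png

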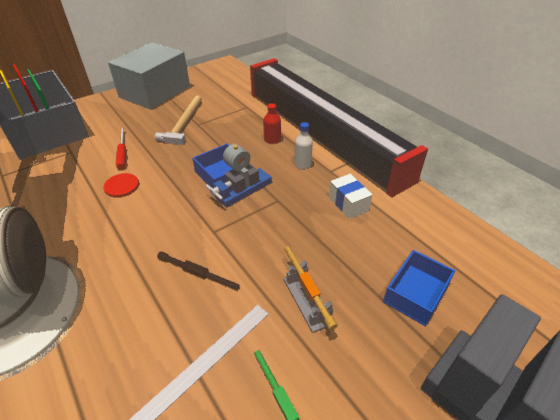

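View pics/a_top.png

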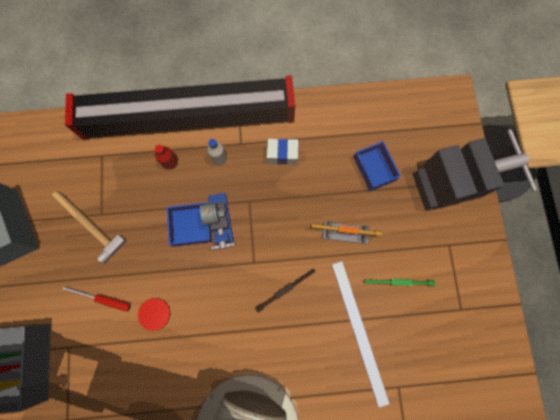

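View pics/a_wrist.png

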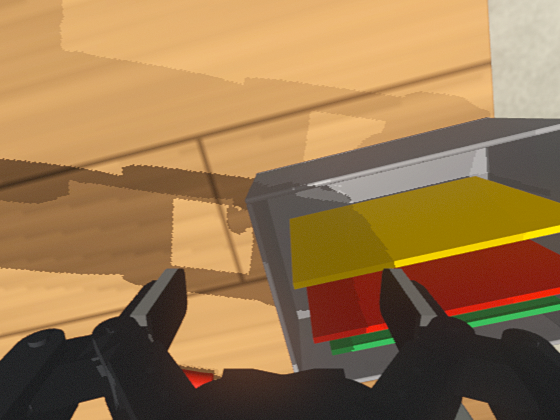

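The side picture shows the vise with the eye at (237,157) and the catch bin behind it, plus the drift in its cradle at (310,288). In the top picture the eye is at (208,213), the catch bin at (190,225) and the orange-grip drift at (348,230). I'll enlarge both areas.

```bash
cat > h.py <<'E'
import cv2,numpy as np
from scipy.spatial.transform import Rotation as R
def crop(src,dst,x0,y0,x1,y1,f):
    im=cv2.imread(src)[y0:y1,x0:x1];cv2.imwrite(dst,cv2.resize(im,None,fx=f,fy=f,interpolation=cv2.INTER_CUBIC))
E
python3 - <<'E'
from h import *
crop("pics/a_top.png","pics/b1.png",150,180,250,260,8)
crop("pics/a_top.png","pics/b2.png",300,200,400,260,8)
crop("pics/a_side.png","pics/b3.png",185,130,285,205,8)
crop("pics/a_side.png","pics/b4.png",260,235,360,310+30,5)
E
```

```text
(no output)
```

View pics/b1.png

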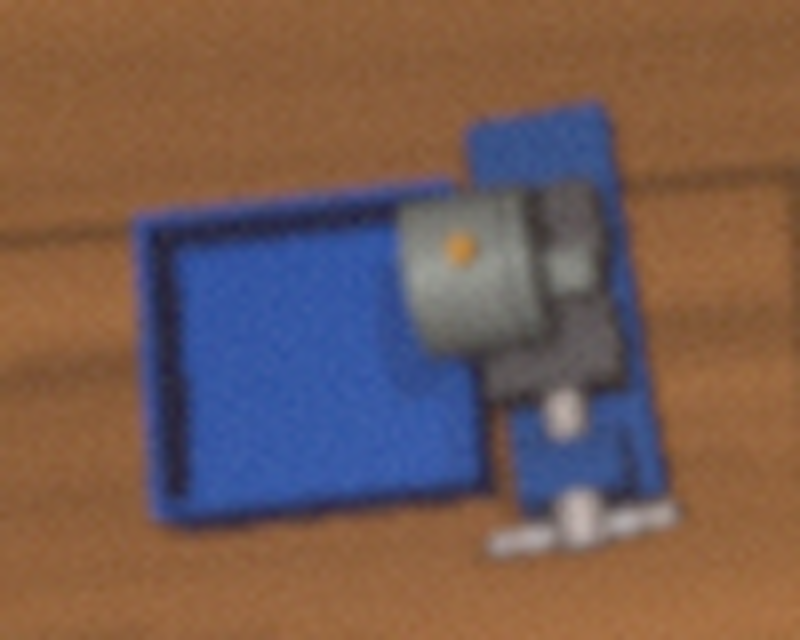

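View pics/b2.png

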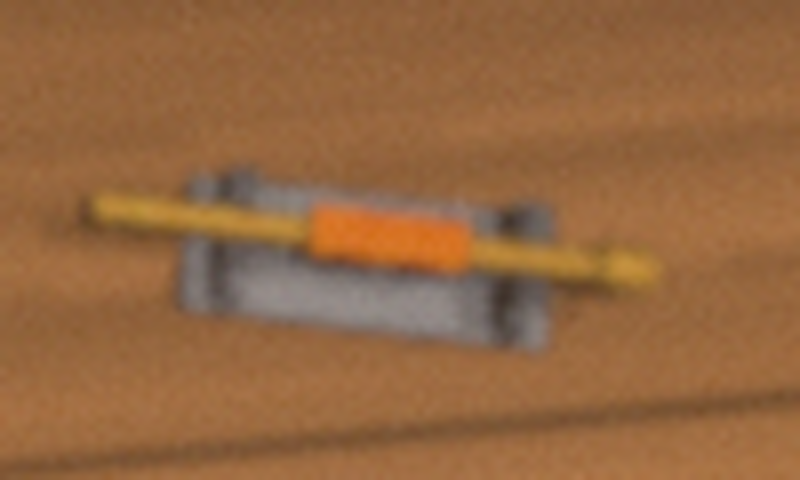

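View pics/b3.png

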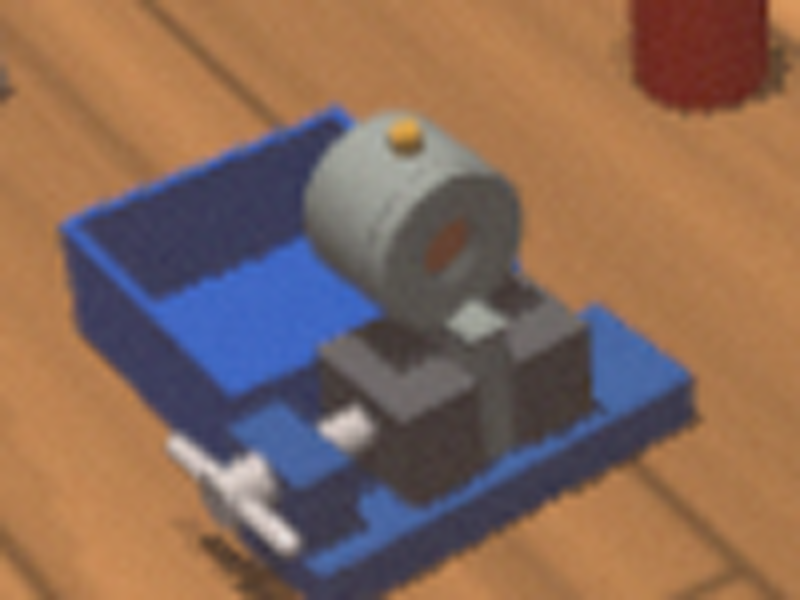

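View pics/b4.png

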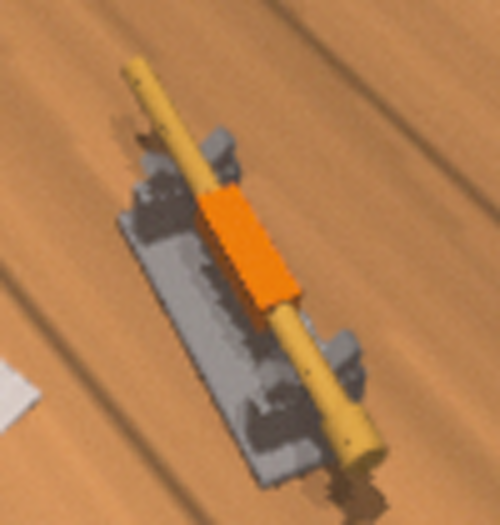

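Three drift look-alikes: a black one at top (287,290), a green one at top (400,282), and the brass one with the orange square grip at top (348,230). The last lies in the grey cradle and matches the description. The enlarged crops confirm it, with the thin tip at left (312,226) and the thick head at right (382,234). The push side is the right-hand face, with the bin at left. Next I'll measure.

```bash
cat >> h.py <<'E'
from plant import env,cams,workorder
def ray(n,uv,pose=None):
    m=cams.camera_model(n);K=m["camera_matrix"]
    if n=="wrist":
        T=np.eye(4);T[:3,:3]=R.from_rotvec(pose[1]).as_matrix();T[:3,3]=pose[0];T=T@m["hand_eye"]
    else: T=m["world_from_camera"]
    d=np.linalg.inv(K)@[uv[0],uv[1],1]; return T[:3,3],T[:3,:3]@d
def onz(n,uv,z,pose=None):
    o,d=ray(n,uv,pose);return o+d*(z-o[2])/d[2]
def tri(rays):
    A=0;b=0
    for o,d in rays:
        d=d/np.linalg.norm(d);P=np.eye(3)-np.outer(d,d);A=A+P;b=b+P@o
    x=np.linalg.solve(A,b);return x,[np.linalg.norm(np.cross(x-o,d/np.linalg.norm(d))) for o,d in rays]
def proj(n,p,pose=None):
    m=cams.camera_model(n);K=m["camera_matrix"]
    if n=="wrist":
        T=np.eye(4);T[:3,:3]=R.from_rotvec(pose[1]).as_matrix();T[:3,3]=pose[0];T=T@m["hand_eye"]
    else: T=m["world_from_camera"]
    c=np.linalg.inv(T)@np.r_[p,1];u=K@c[:3];return u[:2]/u[2]
E
python3 - <<'E'
from h import *
np.set_printoptions(precision=4,suppress=True)
t=lambda x,y:(150+x/8-.44,180+y/8-.44); t2=lambda x,y:(300+x/8-.44,200+y/8-.44)
s=lambda x,y:(185+x/8-.44,130+y/8-.44); s4=lambda x,y:(260+x/5-.4,235+y/5-.4)
for nm,a,b,z in [("tip",t2(91,208),s4(133,66),.05),("head",t2(660,270),s4(365,452),.05),("gripc-top",t2(392,236),s4(249,248),.059),("screw",t(461,247),s(404,132),.129)]:
    print(nm,onz("top",a,z),onz("side",b,z),tri([ray("top",a),ray("side",b)]))
print("entry side",onz("side",s(453,250),.095), "copper",onz("side",s(449,247),.095))
# vise base edges top z? base top corners
for p in [(470,115),(603,100),(665,495),(520,500)]: print(onz("top",t(*p),.02))
print("bin rim");
for p in [(137,215),(455,182),(490,490),(155,522)]: print(onz("top",t(*p),.048))
print("eye top-outline rect at z .095")
for p in [(400,205),(525,195),(550,340),(420,350)]: print(onz("top",t(*p),.1))
print("cradle base")
for p in [(185,175),(182,305),(550,350),(552,205)]: print(onz("top",t2(*p),.03))
E
```

```text
tip [ 0.5211 -0.2242  0.05  ] [ 0.5203 -0.2254  0.05  ] (array([ 0.5213, -0.2243,  0.0483]), [np.float64(0.00012720925295556931), np.float64(0.0001272092529555142)])
head [ 0.4806 -0.4225  0.05  ] [ 0.4811 -0.4172  0.05  ] (array([ 0.4788, -0.4202,  0.057 ]), [np.float64(0.0008583733509497263), np.float64(0.0008583733509496713)])
gripc-top [ 0.4999 -0.3278  0.059 ] [ 0.4979 -0.3301  0.059 ] (array([ 0.5001, -0.3283,  0.0553]), [np.float64(0.00042154156150611135), np.float64(0.00042154156150612675)])
screw [0.5725 0.0541 0.129 ] [0.5701 0.0516 0.129 ] (array([0.5725, 0.0548, 0.1265]), [np.float64(0.0006906187018121886), np.float64(0.0006906187018120572)])
entry side [0.5729 0.0327 0.095 ] copper [0.5727 0.0347 0.095 ]
[0.649  0.0661 0.02  ]
[0.6503 0.0166 0.02  ]
[0.5006 0.0032 0.02  ]
[0.5035 0.0554 0.02  ]
bin rim
[0.6145 0.1826 0.048 ]
[0.6165 0.0683 0.048 ]
[0.5035 0.0616 0.048 ]
[0.5028 0.1794 0.048 ]
eye top-outline rect at z .095
[0.5962 0.0789 0.1   ]
[0.5959 0.0361 0.1   ]
[0.5444 0.0304 0.1   ]
[0.545  0.0745 0.1   ]
cradle base
[ 0.5337 -0.2614  0.03  ]
[ 0.4865 -0.2549  0.03  ]
[ 0.4584 -0.3844  0.03  ]
[ 0.5107 -0.3924  0.03  ]
```

```bash
cat >> h.py <<'E'
def plan(p,yaw):
    s=env.state();Rc=R.from_rotvec(s["tool_rot"]);c=np.cos(np.radians(yaw));n=np.sin(np.radians(yaw))
    Rt=R.from_matrix(np.array([[c,n,0],[n,-c,0],[0,0,-1]]))
    dp=Rc.inv().apply(np.array(p)-s["eef_pos"])*100
    print("t",round(s["time"],2),"tcp",np.round(s["eef_pos"],4),"w",round(s["gripper_width"],4),"F",np.round(s["wrist_force"],1))
    X=Rc.apply([1,0,0]);print("yaw",round(np.degrees(np.arctan2(X[1],X[0])),2),"zax",np.round(Rc.apply([0,0,1]),4))
    print("dp cm",np.round(dp,2),"rot",np.round((Rc.inv()*Rt).as_rotvec(),4))
def look(n,f):
    s=env.state();im=cams.read_camera(n);cv2.imwrite(f,im);np.savez(f[:-4]+".npz",p=s["eef_pos"],r=s["tool_rot"]);return im
def pose(f):
    z=np.load(f[:-4]+".npz");return z["p"],z["r"]
E
python3 -c "
from h import *
plan([.5,-.327,.22],78.5)"
```

```text
t 0.15 tcp [0.136  0.5585 0.2308] w 0.0851 F [-0.1 -0.5 -0.2]
yaw 166.32 zax [-3.e-04 -9.e-04 -1.e+00]
dp cm [-56.32 -77.42   1.15] rot [-9.0000e-04  6.0000e-04  1.5327e+00]
```

move_arm(
  delta_rot=[
    [0,0,0.12],
    [0,0,0.24],
    [0,0,0.36],
    [0,0,0.48],
    [0,0,0.6],
  ],
  dp=[
    [-1,-1.4,-2.5],
    [-3,-4.2,-5],
    [-5.3,-7.3,-5],
    [-7.6,-10.5,-5],
    [-9.9,-13.7,-5],
  ],
  grip=[100,100,100,100,100],
)

```text
time: 0.57
eef_pos: [0.1999, 0.4006, 0.2812]
tool_rot: [1.287, 2.866, 0.0]
wrist_force: [1.0, -0.3, 0.3]
gripper_width: 0.0854
```

```bash
python3 -c "
from h import *
plan([.5,-.327,.22],78.5)"
```

```text
t 0.57 tcp [0.1999 0.4006 0.2812] w 0.0854 F [ 1.  -0.3  0.3]
yaw 131.65 zax [ 2.e-04  0.e+00 -1.e+00]
dp cm [-74.31 -25.93   6.13] rot [2.000e-04 0.000e+00 9.276e-01]
```

move_arm(
  delta_rot=[
    [0,0,0.1],
    [0,0,0.2],
    [0,0,0.3],
    [0,0,0.4],
    [0,0,0.5],
  ],
  dp=[
    [-3.7,-1.3,0],
    [-7.4,-2.6,0],
    [-11.1,-3.9,0],
    [-14.8,-5.2,0],
    [-18.5,-6.5,0],
  ],
  grip=[100,100,100,100,100],
)

```text
time: 0.98
eef_pos: [0.2749, 0.2196, 0.2813]
tool_rot: [1.954, 2.46, 0.0]
wrist_force: [2.3, 0.1, -0.1]
gripper_width: 0.0854
```

```bash
python3 -c "
from h import *
plan([.5,-.327,.22],78.5)"
```

```text
t 0.98 tcp [0.2749 0.2196 0.2813] w 0.0854 F [ 2.3  0.1 -0.1]
yaw 103.08 zax [ 4.e-04  1.e-04 -1.e+00]
dp cm [-58.34   9.55   6.13] rot [ 4.000e-04 -1.000e-04  4.291e-01]
```

move_arm(
  delta_rot=[
    [0,0,0.09],
    [0,0,0.18],
    [0,0,0.27],
    [0,0,0.35],
    [0,0,0.429],
  ],
  dp=[
    [-4.0,0.7,0],
    [-8.0,1.3,0],
    [-12,2,0],
    [-16,2.6,0],
    [-20,3.3,0],
  ],
  grip=[100,100,100,100,100],
)

```text
time: 1.4
eef_pos: [0.3489, 0.0429, 0.2815]
tool_rot: [2.431, 1.989, 0.001]
wrist_force: [1.2, 1.7, -0.8]
gripper_width: 0.0853
```

```bash
python3 -c "
from h import *
plan([.5,-.327,.22],78.5)"
```

```text
t 1.4 tcp [0.3489 0.0429 0.2815] w 0.0853 F [ 1.2  1.7 -0.8]
yaw 78.58 zax [ 8.e-04  0.e+00 -1.e+00]
dp cm [-33.26  22.13   6.16] rot [ 0.0007 -0.0002  0.0015]
```

move_arm(
  delta_rot=[
    [0,0,0],
    [0,0,0],
    [0,0,0],
    [0,0,0],
    [0,0,0],
  ],
  dp=[
    [-3.3,2.2,0],
    [-6.6,4.4,0],
    [-9.9,6.6,0.5],
    [-13.2,8.8,1],
    [-16.5,11,1.5],
  ],
  grip=[100,100,100,100,100],
)

```text
time: 1.82
eef_pos: [0.425, -0.1409, 0.2661]
tool_rot: [2.428, 1.993, 0.0]
wrist_force: [0.6, 0.5, 0.7]
gripper_width: 0.0857
```

move_arm(
  delta_rot=[
    [0,0,0],
    [0,0,0],
    [0,0,0],
    [0,0,0],
    [0,0,0],
  ],
  dp=[
    [-3.3,2.2,1],
    [-6.6,4.4,2],
    [-9.9,6.6,3],
    [-13.2,8.8,4],
    [-15.6,10.4,4.6],
  ],
  grip=[100,100,100,100,100],
)

```text
time: 2.23
eef_pos: [0.4968, -0.3146, 0.2184]
tool_rot: [-2.427, -1.992, 0.001]
wrist_force: [0.0, 1.6, -0.5]
gripper_width: 0.0855
```

```bash
python3 -c "
from h import *
plan([.5,-.327,.22],78.5)
look('wrist','pics/c1.png')
plan([.5,-.327,.22],78.5)"
```

```text
t 2.23 tcp [ 0.4968 -0.3146  0.2184] w 0.0855 F [ 0.   1.6 -0.5]
yaw 78.74 zax [-1.5e-03  8.0e-04 -1.0e+00]
dp cm [-1.15  0.56 -0.16] rot [-0.0016 -0.0005  0.0043]
t 2.28 tcp [ 0.4975 -0.3176  0.2167] w 0.0857 F [-3.6 -2.2 -3.7]
yaw 78.66 zax [-2.7e-03  9.0e-04 -1.0e+00]
dp cm [-0.87  0.43 -0.33] rot [-0.0028 -0.0004  0.0028]
```

View pics/c1.png

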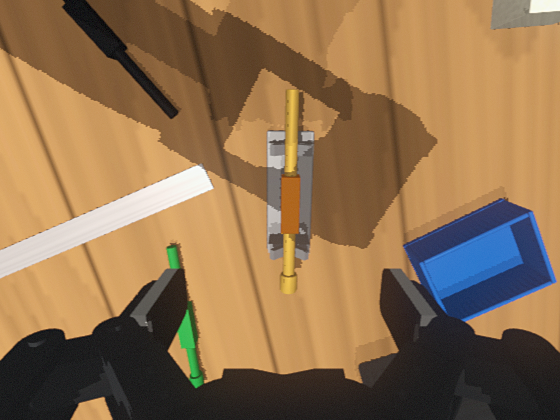

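The wrist view shows the orange grip centred at (290,205), the tip up at (292,90) and the head at (288,292). The arm was still settling, so I'll let it settle and measure again.

move_arm(
  delta_rot=[
    [0,0,0],
    [0,0,0],
    [0,0,0],
    [0,0,0],
    [0,0,0],
  ],
  dp=[
    [0,0,0],
    [0,0,0],
    [0,0,0],
    [0,0,0],
    [0,0,0],
  ],
  grip=[100,100,100,100,100],
)

```text
time: 2.7
eef_pos: [0.4966, -0.3111, 0.2211]
tool_rot: [2.426, 1.995, 0.0]
wrist_force: [-0.7, -0.4, -0.1]
gripper_width: 0.0852
```

Run:
```python
from h import *
np.set_printoptions(precision=4,suppress=True)
im=look('wrist','pics/c2.png');P=pose('pics/c2.png');print(P)
hsv=cv2.cvtColor(im,cv2.COLOR_BGR2HSV)
for nm,lo,hi in [("orange",(5,180,90),(16,255,255)),("brass",(17,110,110),(28,255,255))]:
    m=cv2.inRange(hsv,lo,hi);m[:,:262]=0;m[:,318:]=0;m[300:]=0
    m=cv2.morphologyEx(m,cv2.MORPH_OPEN,np.ones((3,3)))
    ys,xs=np.nonzero(m);print(nm,len(xs),xs.mean(),ys.mean(),ys.min(),ys.max())
    for y in range(80,296,12):
        r=xs[ys==y]
        if len(r):print(y,r.min(),r.max(),end="; ")
    print()
crop("pics/c2.png","pics/c2c.png",240,75,340,305,2.6)
```

```text
(array([ 0.4966, -0.3111,  0.2211]), array([2.4258, 1.9945, 0.0002]))
orange 969 290.3333333333333 206.11351909184725 179 235
188 282 299; 200 282 299; 212 282 298; 224 282 298; 
brass 1904 290.22111344537814 191.42069327731093 93 295
104 286 299; 116 286 298; 128 286 298; 140 286 297; 152 286 297; 164 285 296; 176 285 296; 236 284 294; 248 284 294; 260 283 294; 272 283 294; 284 279 296;
```

View pics/c2c.png

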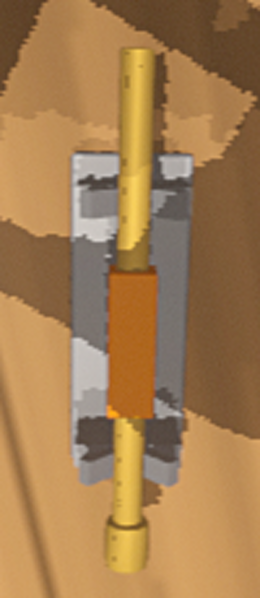

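Run:
```python
from h import *
np.set_printoptions(precision=4,suppress=True)
P=pose('pics/c2.png')
a=onz('wrist',(292.9,93),.05,P);b=onz('wrist',(288.0,295),.05,P)
print(a,b,np.linalg.norm(a-b),np.degrees(np.arctan2(*(a-b)[1::-1])))
d=(a-b)/np.linalg.norm(a-b);print("grip from tip",a-.105*d,"from head",b+.095*d)
c=onz('wrist',(290.3,177.5),.059,P);e=onz('wrist',(290.3,236),.059,P);print(c,e,np.linalg.norm(c-e),(c+e)/2)
# cradle base sides? notch tops z .057 edges
l=lambda x,y:(240+x/2.6-.3,75+y/2.6-.3)
for p in [(73,155),(193,155),(77,482),(180,482)]: print("notch",onz('wrist',l(*p),.057,P))
plan([.5,-.327,.031],77.3)
```

```text
[ 0.5239 -0.2241  0.05  ] [ 0.4806 -0.4246  0.05  ] 0.2051489481081759 77.81190067085042
grip from tip [ 0.5018 -0.3267  0.05  ] from head [ 0.5007 -0.3317  0.05  ]
[ 0.5073 -0.2974  0.059 ] [ 0.4963 -0.355   0.059 ] 0.05860424798045778 [ 0.5018 -0.3262  0.059 ]
notch [ 0.4946 -0.2548  0.057 ]
notch [ 0.5359 -0.2629  0.057 ]
notch [ 0.4703 -0.3773  0.057 ]
notch [ 0.5099 -0.3852  0.057 ]
t 2.75 tcp [ 0.4966 -0.3112  0.221 ] w 0.0854 F [-0.1  0.5 -0. ]
yaw 78.85 zax [ 0.0008 -0.0008 -1.    ]
dp cm [-1.47  0.62 19.  ] rot [0.0009 0.0006 0.0271]
```

move_arm(
  delta_rot=[
    [0,0,0.013],
    [0,0,0.013],
    [0,0,0.013],
    [0,0,0.013],
    [0,0,0.013],
  ],
  dp=[
    [-0.7,0.35,2],
    [-1.45,0.72,5],
    [-1.45,0.72,8],
    [-1.45,0.72,10.5],
    [-1.45,0.72,12.5],
  ],
  grip=[100,100,100,100,100],
)

```text
time: 3.17
eef_pos: [0.5003, -0.3268, 0.0935]
tool_rot: [-2.439, -1.978, 0.0]
wrist_force: [0.8, 0.2, -0.1]
gripper_width: 0.0855
```

```bash
python3 -c "
from h import *
look('wrist','pics/c3.png')
plan([.501,-.327,.031],78.1)"
```

```text
t 3.22 tcp [ 0.4993 -0.3259  0.0901] w 0.0855 F [-0.5  1.5 -5.2]
yaw 78.08 zax [-0.0042  0.0033 -1.    ]
dp cm [-0.08  0.22  5.91] rot [-0.0048 -0.0024 -0.0003]
```

View pics/c3.png

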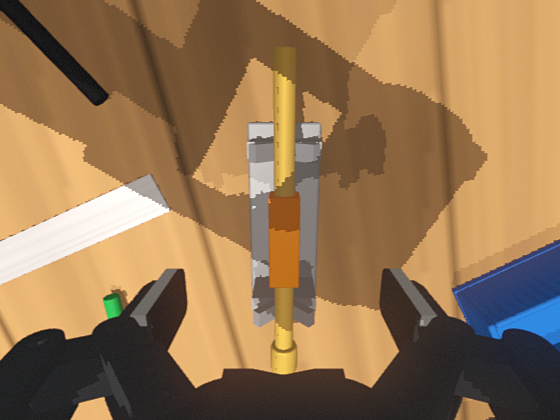

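The drift lies centred between the fingers (column 285) and square to them. I'll descend and grip.

move_arm(
  delta_rot=[
    [0,0,0],
    [0,0,0],
    [0,0,0],
    [0,0,0],
    [0,0,0],
  ],
  dp=[
    [0,0,2.5],
    [0,0,5],
    [0,0,6.2],
    [0,0,6.5],
    [0,0,6.5],
  ],
  grip=[100,100,100,100,60],
)

```text
time: 3.63
eef_pos: [0.5009, -0.3274, 0.0307]
tool_rot: [-2.44, -1.978, 0.0]
wrist_force: [0.0, 0.6, 0.2]
gripper_width: 0.0755
```

```bash
python3 -c "
from h import *
plan([.501,-.327,.031],78.1)"
```

```text
t 3.63 tcp [ 0.5009 -0.3274  0.0307] w 0.0755 F [0.  0.6 0.2]
yaw 78.07 zax [-4.e-04  2.e-04 -1.e+00]
dp cm [ 0.04  0.   -0.03] rot [-0.0004 -0.0001 -0.0005]
```

move_arm(
  delta_rot=[
    [0,0,0],
    [0,0,0],
    [0,0,0],
    [0,0,0],
    [0,0,0],
  ],
  dp=[
    [0,0,0],
    [0,0,0],
    [0,0,0],
    [0,0,0],
    [0,0,0],
  ],
  grip=[30,0,0,0,0],
)

```text
time: 4.05
eef_pos: [0.5007, -0.3276, 0.0311]
tool_rot: [2.44, 1.978, -0.001]
wrist_force: [-5.0, 2.2, 8.5]
gripper_width: 0.0165
```

move_arm(
  delta_rot=[
    [0,0,0],
    [0,0,0],
    [0,0,0],
    [0,0,0],
    [0,0,0],
  ],
  dp=[
    [0,0,0],
    [0,0,0],
    [0,0,0],
    [0,0,0],
    [0,0,0],
  ],
  grip=[0,0,0,0,0],
)

```text
time: 4.47
eef_pos: [0.5007, -0.3276, 0.0311]
tool_rot: [2.44, 1.978, -0.001]
wrist_force: [-4.9, 2.5, 7.8]
gripper_width: 0.017
```

```bash
python3 -c "
from h import *
plan([.501,-.327,.031],78.1)"
```

```text
t 4.47 tcp [ 0.5007 -0.3276  0.0311] w 0.017 F [-4.9  2.5  7.8]
yaw 78.06 zax [-2.e-04 -4.e-04 -1.e+00]
dp cm [0.06 0.02 0.01] rot [-0.0001  0.0004 -0.0007]
```

move_arm(
  delta_rot=[
    [0,0,0],
    [0,0,0],
    [0,0,0],
    [0,0,0],
    [0,0,0],
  ],
  dp=[
    [0,0,-0.5],
    [0,0,-2],
    [0,0,-5],
    [0,0,-8.5],
    [0,0,-12],
  ],
  grip=[0,0,0,0,0],
)

```text
time: 4.88
eef_pos: [0.5004, -0.3271, 0.1517]
tool_rot: [-2.44, -1.978, 0.0]
wrist_force: [-0.1, -0.4, -0.9]
gripper_width: 0.0169
```

```bash
python3 -c "
from h import *
look('wrist','pics/d1.png')
plan([.5846,-.0904,.150],95)"
```

```text
t 4.93 tcp [ 0.5024 -0.3287  0.1596] w 0.0169 F [ 0.9 -0.7  7.7]
yaw 78.06 zax [ 0.0064 -0.0055 -1.    ]
dp cm [25.02  3.11  0.88] rot [ 0.0067  0.0051 -0.2956]
```

View pics/d1.png

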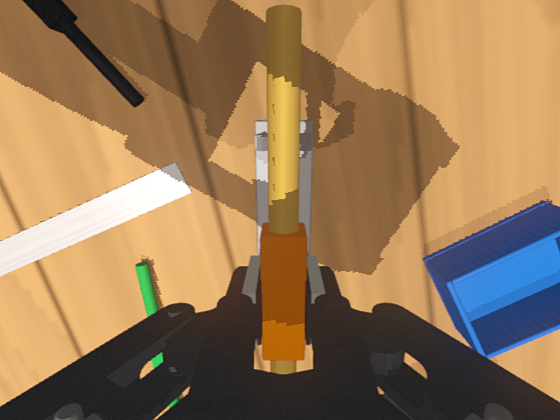

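The drift is held square, tip at (284,8), and the cradle is empty. I'll move to a staging point short of the eye.

move_arm(
  delta_rot=[
    [0,0,-0.06],
    [0,0,-0.12],
    [0,0,-0.18],
    [0,0,-0.24],
    [0,0,-0.296],
  ],
  dp=[
    [2,0.3,0],
    [5.5,0.7,0],
    [9,1.1,0],
    [13,1.6,0],
    [17,2.1,0],
  ],
  grip=[0,0,0,0,0],
)

```text
time: 5.35
eef_pos: [0.5567, -0.164, 0.1506]
tool_rot: [2.119, 2.319, 0.0]
wrist_force: [0.9, 0.5, -2.1]
gripper_width: 0.0171
```

```bash
python3 -c "
from h import *
plan([.5846,-.0904,.150],95)"
```

```text
t 5.35 tcp [ 0.5567 -0.164   0.1506] w 0.0171 F [ 0.9  0.5 -2.1]
yaw 95.14 zax [ 4.e-04 -2.e-04 -1.e+00]
dp cm [7.09 3.44 0.06] rot [0.0003 0.0002 0.0025]
```

move_arm(
  delta_rot=[
    [0,0,0],
    [0,0,0],
    [0,0,0],
    [0,0,0],
    [0,0,0],
  ],
  dp=[
    [2,1,0],
    [4.5,2,0],
    [6.2,3,0],
    [6.8,3.4,0],
    [6.8,3.4,0],
  ],
  grip=[0,0,0,0,0],
)

```text
time: 5.77
eef_pos: [0.5849, -0.0934, 0.1503]
tool_rot: [2.12, 2.319, 0.0]
wrist_force: [0.7, 0.3, -1.9]
gripper_width: 0.0169
```

```bash
python3 -c "
from h import *
plan([.5846,-.0904,.150],95)
look('wrist','pics/e1.png')
look('side','pics/e1s.png')
look('top','pics/e1t.png')
crop('pics/e1s.png','pics/e1sc.png',180,120,320,225,5.5)
crop('pics/e1t.png','pics/e1tc.png',150,170,290,275,5.5)
plan([.5846,-.0904,.150],95)"
```

```text
t 5.77 tcp [ 0.5849 -0.0934  0.1503] w 0.0169 F [ 0.7  0.3 -1.9]
yaw 95.13 zax [ 1.e-04  1.e-04 -1.e+00]
dp cm [ 0.31 -0.    0.03] rot [ 0.0001 -0.0001  0.0024]
t 5.92 tcp [ 0.5842 -0.0957  0.1503] w 0.017 F [ 0.2  0.  -1.4]
yaw 94.99 zax [-2.e-04 -4.e-04 -1.e+00]
dp cm [0.52 0.09 0.03] rot [-0.0003  0.0004 -0.0002]
```

View pics/e1.png

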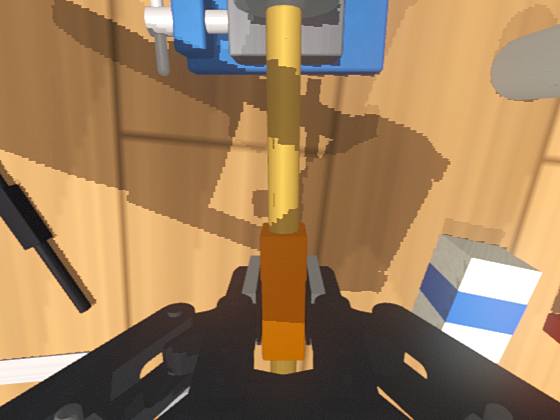

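View pics/e1sc.png

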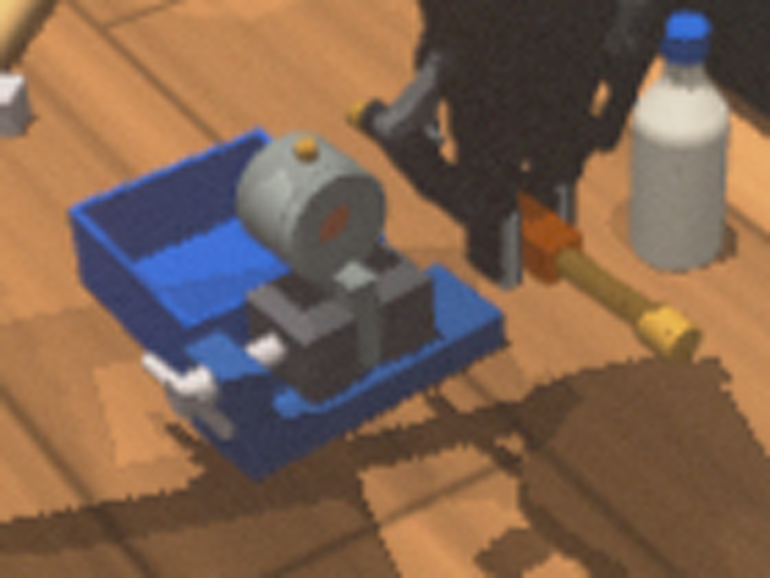

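View pics/e1tc.png

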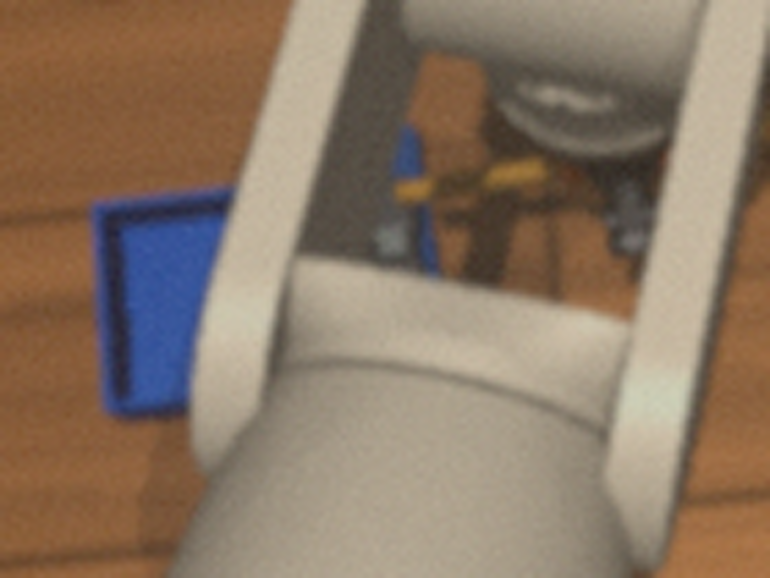

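The wrist view shows the vise base's near edge at about row 70, with the tip at (284,8). In the side crop the tip sits right of the eye. I'll compute the vise yaw from the base edge and the drift height from tip and grip.

Run:
```python
from h import *
np.set_printoptions(precision=4,suppress=True)
im=cv2.imread('pics/e1.png');P=pose('pics/e1.png')
crop('pics/e1.png','pics/e2.png',140,0,420,90,2.8)
hsv=cv2.cvtColor(im,cv2.COLOR_BGR2HSV);m=cv2.inRange(hsv,(100,120,40),(125,255,255))
pts=[]
for x in list(range(200,262,4))+list(range(305,380,4)):
    y=np.nonzero(m[30:100,x])[0]
    if len(y):pts.append((x,30+y.max()+.5))
pts=np.array(pts);print(pts[:,1])
for z in (0.0,.015):
    W=np.array([onz('wrist',p,z,P) for p in pts]);k=np.polyfit(W[:,0],W[:,1],1);r=W[:,1]-np.polyval(k,W[:,0])
    print(z,"edge angle",np.degrees(np.arctan(k[0])),"res",r.std(),"at x=.573 y=",np.polyval(k,.573))
# tip & drift height from wrist
Rw=R.from_rotvec(P[1])
for dz in (-.025,-.022,-.019,-.016):
    print(dz,[proj('wrist',P[0]+Rw.apply([x,0,dz+h]),P) for x,h in((.105,0),(.028,-.009),(-.028,-.009))])
    print("  side tip/head",proj('side',P[0]+Rw.apply([.105,0,dz])),proj('side',P[0]+Rw.apply([-.095,0,dz])))
s=lambda x,y:(180+x/5.5-.4,120+y/5.5-.4)
print("side obs tip",s(352,112),"head",s(682,340))
```

```text
[73.5 73.5 73.5 73.5 73.5 73.5 73.5 73.5 73.5 73.5 73.5 68.5 71.5 71.5
 71.5 71.5 70.5 70.5 70.5 70.5 71.5 70.5 71.5 70.5 71.5 71.5 71.5 71.5
 71.5 71.5 70.5 70.5 70.5 70.5 70.5]
0.0 edge angle 5.927694027995221 res 0.0007168506167491588 at x=.573 y= 0.011690840660918682
0.015 edge angle 5.927694027995227 res 0.0006802590345556404 at x=.573 y= 0.009980399893037582
-0.025 [array([280.1249,   6.7882]), array([280.6773, 243.9451]), array([281.1062, 372.2574])]
  side tip/head [244.6228 136.7631] [304.9921 179.1722]
-0.022 [array([280.206 ,   9.6639]), array([280.7362, 240.8457]), array([281.1492, 366.8229])]
  side tip/head [244.709  137.8712] [304.9333 180.3224]
-0.019 [array([280.2829,  12.3893]), array([280.7924, 237.8907]), array([281.1904, 361.6123])]
  side tip/head [244.7948 138.9742] [304.8748 181.4666]
-0.016 [array([280.3559,  14.9759]), array([280.846 , 235.0701]), array([281.2299, 356.6121])]
  side tip/head [244.8802 140.0723] [304.8166 182.6049]
side obs tip (243.6, 139.96363636363637) head (303.6, 181.4181818181818)
```

View pics/e2.png

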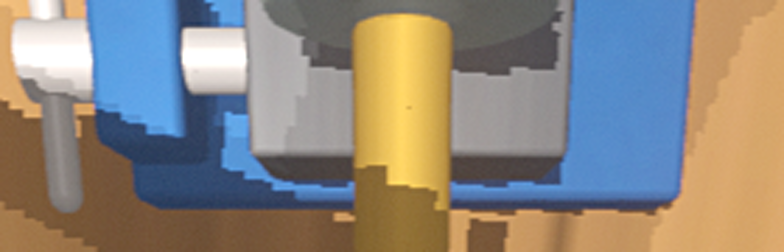

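Run:
```python
from h import *
np.set_printoptions(precision=4,suppress=True)
P=pose('pics/e1.png')
for c in (287.3,):
  for z in (.095,.105): print("eye lateral from wrist",onz('wrist',(c,5),z,P),"corrected",onz('wrist',(c-3.3,5),z,P))
print("line x there", [.572-(y-.054)*.0928 for y in (.02,.033)])
for n,uv,z in [("tape",(283,150),.055),("glue",(215,150),.1),("red",(166,155),.1)]: print(n,onz("top",uv,z))
plan([.5860,-.0957,.0765],95.3)
```

```text
eye lateral from wrist [0.5766 0.0342 0.095 ] corrected [0.5749 0.034  0.095 ]
eye lateral from wrist [0.5768 0.0314 0.105 ] corrected [0.5751 0.0313 0.105 ]
line x there [0.5751552, 0.5739487999999999]
tape [ 0.7533 -0.1659  0.055 ]
glue [0.7531 0.028  0.1   ]
red [0.7506 0.1665 0.1   ]
t 5.92 tcp [ 0.5842 -0.0957  0.1503] w 0.017 F [ 0.2  0.  -1.4]
yaw 94.99 zax [-0.0002 -0.0004 -1.    ]
dp cm [-0.01  0.18  7.38] rot [-0.0003  0.0004 -0.0054]
```

move_arm(
  delta_rot=[
    [0,0,-0.005],
    [0,0,-0.005],
    [0,0,-0.005],
    [0,0,-0.005],
    [0,0,-0.005],
  ],
  dp=[
    [0,0.18,2],
    [0,0.18,5],
    [0,0.18,7],
    [0,0.18,7.4],
    [0,0.18,7.4],
  ],
  grip=[0,0,0,0,0],
)

```text
time: 6.33
eef_pos: [0.5854, -0.0954, 0.0754]
tool_rot: [-2.116, -2.319, 0.002]
wrist_force: [-0.3, -0.4, -0.5]
gripper_width: 0.0169
```

Run:
```python
from h import *
plan([.5860,-.0957,.0765],95.3)
look('wrist','pics/f1.png')
look('side','pics/f1s.png')
crop('pics/f1s.png','pics/f1sc.png',200,130,300,205,8)
crop('pics/f1.png','pics/f1c.png',140,0,420,200,2.8)
plan([.5860,-.0957,.0765],95.3)
```

```text
t 6.33 tcp [ 0.5854 -0.0954  0.0754] w 0.0169 F [-0.3 -0.4 -0.5]
yaw 95.24 zax [-2.4e-03  5.0e-04 -1.0e+00]
dp cm [-0.03  0.06 -0.11] rot [-0.0023 -0.0007 -0.0011]
t 6.43 tcp [ 0.5867 -0.0954  0.0777] w 0.0173 F [ 0.7 -0.2 -1.8]
yaw 95.26 zax [ 1.3e-03 -6.0e-04 -1.0e+00]
dp cm [-0.02 -0.07  0.12] rot [ 0.0013  0.0007 -0.0006]
```

View pics/f1sc.png

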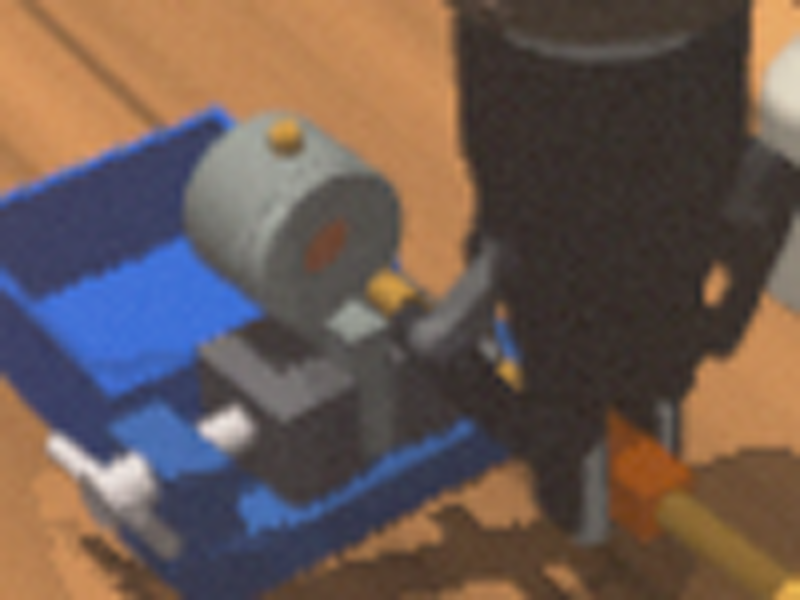

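View pics/f1c.png

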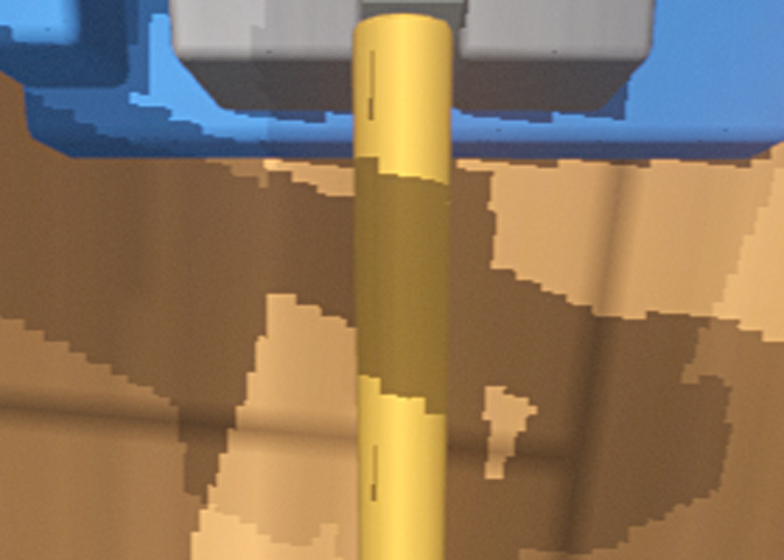

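```bash
python3 - <<'E'
from h import *
np.set_printoptions(precision=2,suppress=True)
p,r=pose('pics/f1s.png');print(p)
Rw=R.from_rotvec(r)
f=lambda x,y,z:proj('side',p+Rw.apply([x,y,z-.0185]))
t=f(.105,0,0);print("tip pred",t,"obs",(246.8,165.4),"grip")
obs=np.array([246.8,165.4])
for d in (.016,.020,.024,.028,.032,.036): print(d,obs+f(.105+d,0,0)-t)
print("hole face obs (241.2,160.8)/(240.3,160.2); per mm tool y,z",f(.105,.001,0)-t,f(.105,0,.001)-t,"x",f(.106,0,0)-t)
E
python3 - <<'E'
import sys;sys.path.insert(0,'.')
from h import *
crop('pics/a_side.png','pics/f2.png',220,140,262,180,18)
E
```

```text
[ 0.59 -0.1   0.08]
tip pred [247.63 164.94] obs (246.8, 165.4) grip
0.016 [242.79 162.36]
0.02 [241.8  161.61]
0.024 [240.82 160.87]
0.028 [239.84 160.12]
0.032 [238.86 159.38]
0.036 [237.89 158.65]
hole face obs (241.2,160.8)/(240.3,160.2); per mm tool y,z [ 0.33 -0.17] [0.02 0.33] x [-0.25 -0.19]
```

View pics/f2.png

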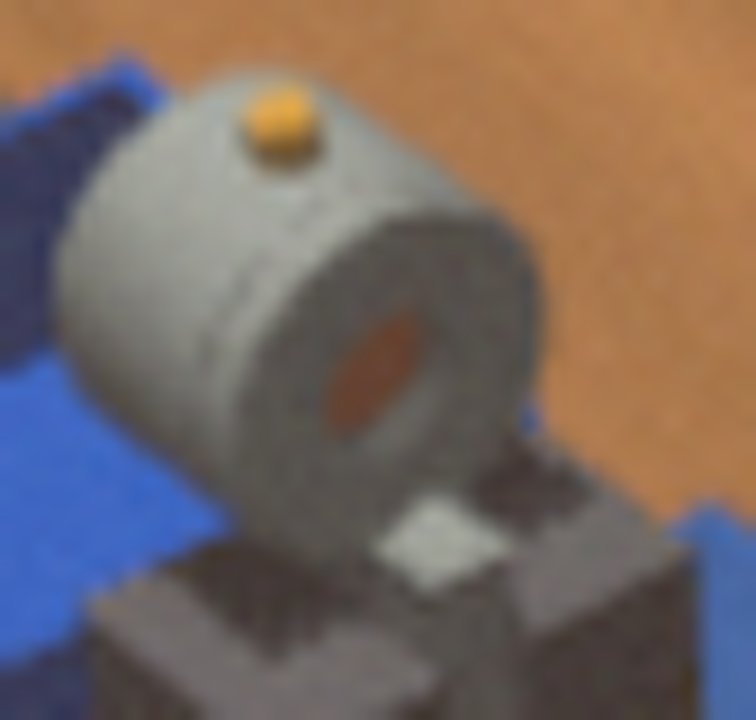

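The side crop puts the entry-face centre at (240.9,161.2). The tip's extrapolated path gives (240.8,160.9) after 24 mm, so it is aligned. I'll advance slowly into the entry hole.

move_arm(
  delta_rot=[
    [0,0,0],
    [0,0,0],
    [0,0,0],
    [0,0,0],
    [0,0,0],
  ],
  dp=[
    [0.8,0.03,0],
    [1.6,0.05,0],
    [2.2,0.05,0],
    [2.6,0.05,0],
    [2.8,0.05,0],
  ],
  grip=[0,0,0,0,0],
)

```text
time: 6.85
eef_pos: [0.5842, -0.0657, 0.0767]
tool_rot: [2.115, 2.323, 0.0]
wrist_force: [-0.0, -0.6, -1.2]
gripper_width: 0.0168
```

Run:
```python
from h import *
plan([.5860,-.0957,.0765],95.3)
look('wrist','pics/g1.png')
look('side','pics/g1s.png')
crop('pics/g1s.png','pics/g1sc.png',210,130,270,175,12)
crop('pics/g1.png','pics/g1c.png',180,0,380,100,4)
plan([.5860,-.0957,.0765],95.3)
```

```text
t 6.85 tcp [ 0.5842 -0.0657  0.0767] w 0.0168 F [-0.  -0.6 -1.2]
yaw 95.37 zax [ 4.e-04 -2.e-04 -1.e+00]
dp cm [-3.   -0.1   0.02] rot [0.0004 0.0002 0.0011]
t 6.95 tcp [ 0.5842 -0.0662  0.0765] w 0.0171 F [-0.1  1.1 -2.5]
yaw 95.35 zax [ 2.e-04 -2.e-04 -1.e+00]
dp cm [-2.96 -0.09 -0.  ] rot [0.0002 0.0002 0.0009]
```

View pics/g1sc.png

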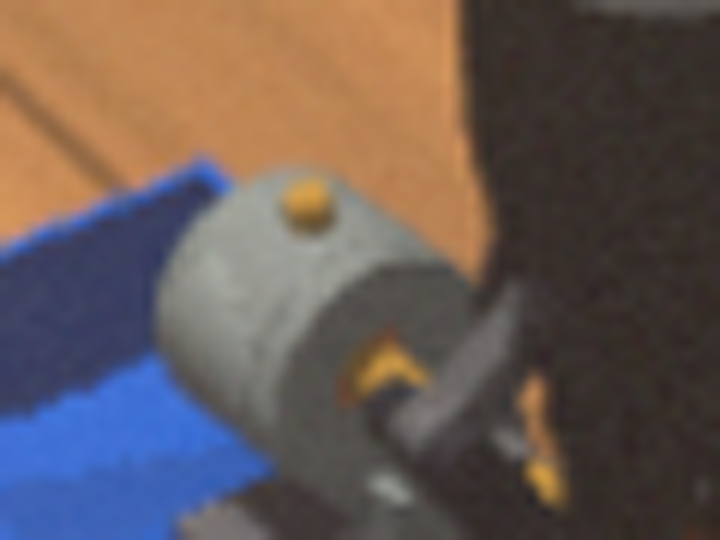

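View pics/g1c.png

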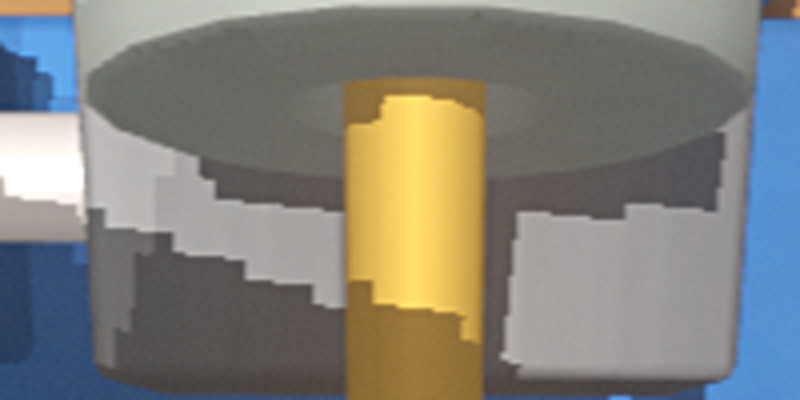

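Wrist crop: hole spans columns 293–540 (centre 416) and the rod is centred at 415, entered with no side force. I'll push now.

move_arm(
  delta_rot=[
    [0,0,0],
    [0,0,0],
    [0,0,0],
    [0,0,0],
    [0,0,0],
  ],
  dp=[
    [0.3,0,0],
    [0.6,0,0],
    [1.0,0,0],
    [1.4,0,0],
    [1.7,0,0],
  ],
  grip=[0,0,0,0,0],
)

```text
time: 7.37
eef_pos: [0.5827, -0.0504, 0.0764]
tool_rot: [2.116, 2.32, -0.001]
wrist_force: [1.8, -8.6, -2.2]
gripper_width: 0.017
```

move_arm(
  delta_rot=[
    [0,0,0],
    [0,0,0],
    [0,0,0],
    [0,0,0],
    [0,0,0],
  ],
  dp=[
    [0.3,0,0],
    [0.6,0,0],
    [0.9,0,0],
    [1.2,0,0],
    [1.4,0,0],
  ],
  grip=[0,0,0,0,0],
)

```text
time: 7.78
eef_pos: [0.5812, -0.0354, 0.0763]
tool_rot: [-2.116, -2.322, 0.0]
wrist_force: [-0.7, 0.8, -1.7]
gripper_width: 0.0169
```

Run:
```python
from h import *
look('wrist','pics/i1.png')
look('side','pics/i1s.png')
crop('pics/i1s.png','pics/i1sc.png',190,130,270,190,9)
crop('pics/i1.png','pics/i1c.png',180,0,380,130,4)
plan([.5860,-.0957,.0765],95.3)
```

```text
t 7.88 tcp [ 0.5812 -0.0354  0.0762] w 0.0169 F [-0.9  0.5 -2.5]
yaw 95.33 zax [-3.e-04  1.e-04 -1.e+00]
dp cm [-6.05 -0.08 -0.03] rot [-0.0003 -0.0001  0.0005]
```

View pics/i1sc.png

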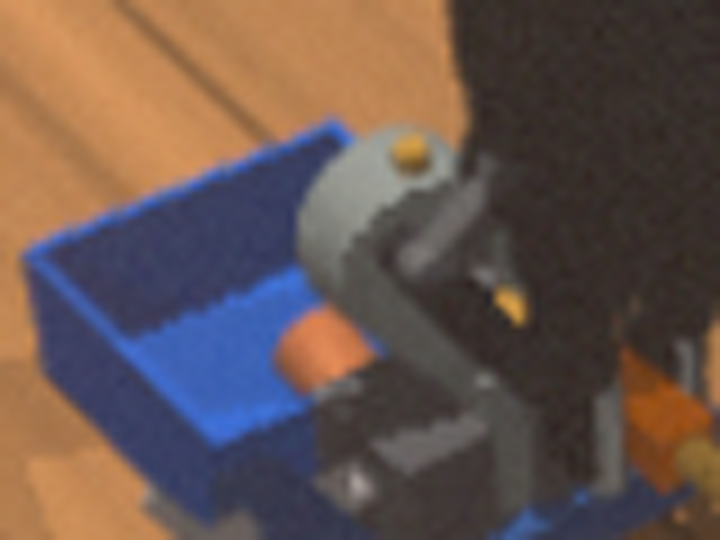

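View pics/i1c.png

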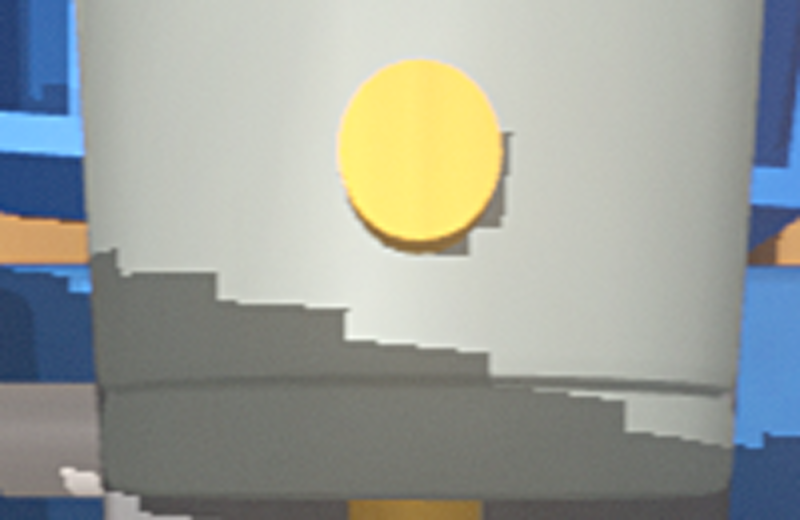

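The side crop shows the copper pin lying in the catch bin at crop (325,350), and the push force fell back to zero. I'll retract straight out.

move_arm(
  delta_rot=[
    [0,0,0],
    [0,0,0],
    [0,0,0],
    [0,0,0],
    [0,0,0],
  ],
  dp=[
    [-0.8,0,0],
    [-2.3,0,0],
    [-4,0,0],
    [-6,0,0],
    [-8,0,0],
  ],
  grip=[0,0,0,0,0],
)

```text
time: 8.3
eef_pos: [0.5887, -0.1177, 0.0763]
tool_rot: [2.116, 2.322, -0.0]
wrist_force: [0.8, -0.2, -2.3]
gripper_width: 0.0173
```

move_arm(
  delta_rot=[
    [0,0,0],
    [0,0,0],
    [0,0,0],
    [0,0,0],
    [0,0,0],
  ],
  dp=[
    [-1.5,0,-1],
    [-3,0,-3],
    [-4,0,-5],
    [-5,0,-7],
    [-6,0,-7.5],
  ],
  grip=[0,0,0,0,0],
)

```text
time: 8.72
eef_pos: [0.5951, -0.1773, 0.1554]
tool_rot: [2.114, 2.318, 0.002]
wrist_force: [0.4, -1.2, -2.1]
gripper_width: 0.017
```

Run:
```python
from h import *
plan([.5007,-.3276,.151],78.1)
```

```text
t 8.72 tcp [ 0.5951 -0.1773  0.1554] w 0.017 F [ 0.4 -1.2 -2.1]
yaw 95.27 zax [ 0.0041 -0.002  -1.    ]
dp cm [-14.09 -10.79   0.43] rot [0.0042 0.0018 0.2996]
```

move_arm(
  delta_rot=[
    [0,0,0.06],
    [0,0,0.12],
    [0,0,0.18],
    [0,0,0.24],
    [0,0,0.3],
  ],
  dp=[
    [-2.5,-1.9,0],
    [-5.3,-4.1,0],
    [-8.3,-6.4,0],
    [-11.3,-8.7,0],
    [-14,-10.8,0],
  ],
  grip=[0,0,0,0,0],
)

```text
time: 9.13
eef_pos: [0.498, -0.3268, 0.1511]
tool_rot: [-2.443, -1.976, 0.001]
wrist_force: [0.4, 0.8, -2.9]
gripper_width: 0.0168
```

move_arm(
  delta_rot=[
    [0,0,0],
    [0,0,0],
    [0,0,0],
    [0,0,0],
    [0,0,0],
  ],
  dp=[
    [0,0,0.5],
    [0,0,1.5],
    [0,0,2.5],
    [0,0,2.5],
    [0,0,2.5],
  ],
  grip=[0,0,0,0,0],
)

```text
time: 9.55
eef_pos: [0.4998, -0.3236, 0.1253]
tool_rot: [-2.436, -1.98, 0.001]
wrist_force: [-0.1, -0.3, -2.4]
gripper_width: 0.0167
```

Run:
```python
from h import *
plan([.5007,-.3276,.0325],78.1)
look('wrist','pics/j1.png');look('side','pics/j1s.png')
crop('pics/j1s.png','pics/j1sc.png',260,220,360,340,5)
plan([.5007,-.3276,.0325],78.1)
```

```text
t 9.55 tcp [ 0.4998 -0.3236  0.1253] w 0.0167 F [-0.1 -0.3 -2.4]
yaw 78.21 zax [-0.0014  0.0012 -1.    ]
dp cm [-0.38  0.19  9.28] rot [-0.0016 -0.0009  0.0019]
t 9.65 tcp [ 0.5002 -0.324   0.1265] w 0.0171 F [ 0.2  0.5 -1.7]
yaw 78.2 zax [ 0.e+00 -1.e-04 -1.e+00]
dp cm [-0.34  0.13  9.4 ] rot [0.     0.0001 0.0018]
```

View pics/j1.png

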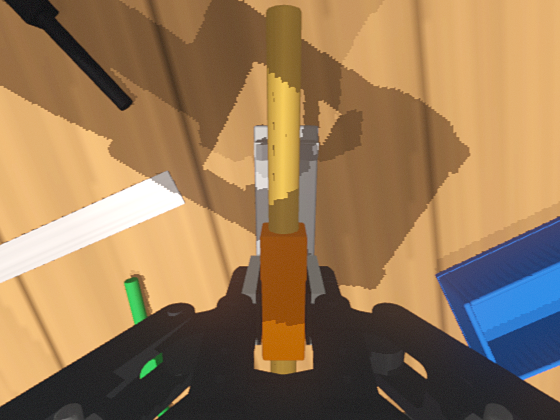

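View pics/j1sc.png

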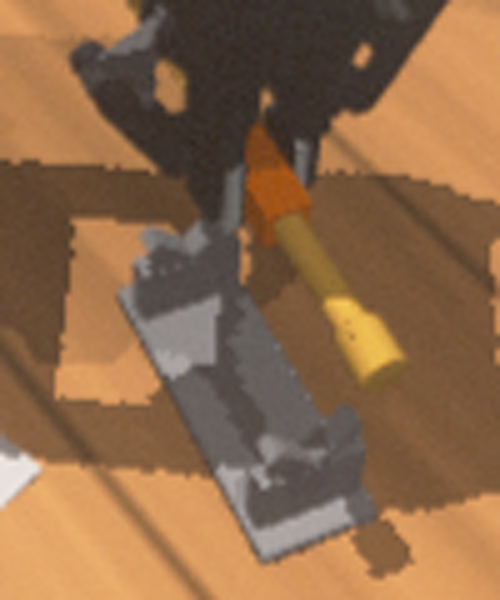

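The grip sits in the hand exactly as before (no slip), and the cradle is below and aligned. I'll lower it to the recorded seat pose.

move_arm(
  delta_rot=[
    [0,0,0.002],
    [0,0,0.002],
    [0,0,0.002],
    [0,0,0.002],
    [0,0,0.002],
  ],
  dp=[
    [-0.34,0.13,1.5],
    [-0.34,0.13,3.5],
    [-0.34,0.13,5.5],
    [-0.34,0.13,7],
    [-0.34,0.13,7.5],
  ],
  grip=[0,0,0,0,0],
)

```text
time: 10.07
eef_pos: [0.4999, -0.3273, 0.0494]
tool_rot: [-2.439, -1.977, 0.001]
wrist_force: [0.3, 0.8, -3.0]
gripper_width: 0.017
```

Run:
```python
from h import *
plan([.5007,-.3276,.032],78.1)
```

```text
t 10.07 tcp [ 0.4999 -0.3273  0.0494] w 0.017 F [ 0.3  0.8 -3. ]
yaw 78.06 zax [-0.0018  0.0015 -1.    ]
dp cm [-0.02  0.09  1.74] rot [-0.0021 -0.0011 -0.0007]
```

move_arm(
  delta_rot=[
    [0,0,0],
    [0,0,0],
    [0,0,0],
    [0,0,0],
    [0,0,0],
  ],
  dp=[
    [0,0.03,0.5],
    [0,0.03,1],
    [0,0.03,1.4],
    [0,0.03,1.7],
    [0,0.03,1.8],
  ],
  grip=[0,0,0,0,0],
)

```text
time: 10.48
eef_pos: [0.5006, -0.3283, 0.0333]
tool_rot: [2.441, 1.977, -0.0]
wrist_force: [0.6, 0.9, -1.9]
gripper_width: 0.017
```

Run:
```python
from h import *
plan([.5007,-.3276,.032],78.1)
look('wrist','pics/k1.png');look('side','pics/k1s.png')
crop('pics/k1s.png','pics/k1sc.png',260,220,360,340,5)
plan([.5007,-.3276,.032],78.1)
```

```text
t 10.48 tcp [ 0.5006 -0.3283  0.0333] w 0.017 F [ 0.6  0.9 -1.9]
yaw 78.01 zax [ 1.e-04 -3.e-04 -1.e+00]
dp cm [ 0.07 -0.    0.13] rot [ 0.0002  0.0002 -0.0016]
t 10.58 tcp [ 0.5006 -0.3283  0.0335] w 0.0171 F [-0.2  0.1 -2.1]
yaw 78.0 zax [ 1.e-04 -2.e-04 -1.e+00]
dp cm [ 0.08 -0.    0.15] rot [ 0.0001  0.0002 -0.0017]
```

View pics/k1sc.png

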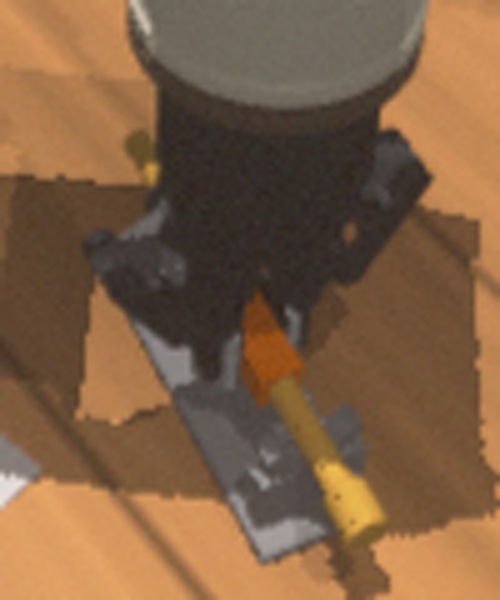

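The rod is over the V-notches with the head beyond the near notch, as at the start. I'll lower the last 2 mm and open.

move_arm(
  delta_rot=[
    [0,0,0],
    [0,0,0],
    [0,0,0],
    [0,0,0],
    [0,0,0],
  ],
  dp=[
    [0.07,0,0.1],
    [0.07,0,0.2],
    [0.07,0,0.22],
    [0.07,0,0.22],
    [0.07,0,0.22],
  ],
  grip=[0,0,0,0,0],
)

```text
time: 11.0
eef_pos: [0.5007, -0.3276, 0.0314]
tool_rot: [2.441, 1.977, -0.0]
wrist_force: [-0.6, 0.5, 2.7]
gripper_width: 0.0171
```

Run:
```python
from h import *
plan([.5007,-.3276,.031],78.1)
```

```text
t 11.0 tcp [ 0.5007 -0.3276  0.0314] w 0.0171 F [-0.6  0.5  2.7]
yaw 78.0 zax [ 2.e-04 -2.e-04 -1.e+00]
dp cm [ 0.   -0.    0.04] rot [ 0.0002  0.0002 -0.0017]
```

Contact is at +2.7 N at the recorded pose. Opening.

move_arm(
  delta_rot=[
    [0,0,0],
    [0,0,0],
    [0,0,0],
    [0,0,0],
    [0,0,0],
  ],
  dp=[
    [0,0,0],
    [0,0,0],
    [0,0,0],
    [0,0,0],
    [0,0,0],
  ],
  grip=[30,60,100,100,100],
)

```text
time: 11.42
eef_pos: [0.5007, -0.3276, 0.0311]
tool_rot: [2.441, 1.977, -0.0]
wrist_force: [0.4, -0.7, -0.3]
gripper_width: 0.0726
```

move_arm(
  delta_rot=[
    [0,0,0],
    [0,0,0],
    [0,0,0],
    [0,0,0],
    [0,0,0],
  ],
  dp=[
    [0,0,0],
    [0,0,0],
    [0,0,-1],
    [0,0,-3],
    [0,0,-6],
  ],
  grip=[100,100,100,100,100],
)

```text
time: 11.83
eef_pos: [0.4998, -0.3268, 0.0904]
tool_rot: [-2.439, -1.975, 0.001]
wrist_force: [-0.0, -0.4, -0.4]
gripper_width: 0.0852
```

move_arm(
  delta_rot=[
    [0,0,0],
    [0,0,0],
    [0,0,0],
    [0,0,0],
    [0,0,0],
  ],
  dp=[
    [0,0,-3],
    [0,0,-6],
    [0,0,-9.5],
    [-2,-3,-13],
    [-4,-6,-16],
  ],
  grip=[100,100,100,100,100],
)

```text
time: 12.25
eef_pos: [0.4434, -0.3499, 0.2448]
tool_rot: [2.438, 1.979, 0.0]
wrist_force: [-0.2, -0.9, 0.4]
gripper_width: 0.0857
```

move_arm(
  delta_rot=[
    [0,0,0],
    [0,0,0],
    [0,0,0],
    [0,0,0],
    [0,0,0],
  ],
  dp=[
    [0,-3,0],
    [0,-6,0],
    [0,-9,0],
    [0,-10,0],
    [0,-10,0],
  ],
  grip=[100,100,100,100,100],
)

```text
time: 12.67
eef_pos: [0.344, -0.3293, 0.2435]
tool_rot: [2.441, 1.974, -0.001]
wrist_force: [-0.1, 0.3, 0.0]
gripper_width: 0.0855
```

Run:
```python
from h import *
plan([.5007,-.3276,.031],78.1)
look('top','pics/l1t.png');look('side','pics/l1s.png')
crop('pics/l1s.png','pics/l1sc.png',180,120,380,340,2.7)
a=cv2.imread('pics/a_top.png');b=cv2.imread('pics/l1t.png')
crop('pics/l1t.png','pics/l1tc.png',130,120,410,270,2.8)
```

```text
t 12.67 tcp [ 0.344  -0.3293  0.2435] w 0.0855 F [-0.1  0.3  0. ]
yaw 77.92 zax [ 9.0e-04 -1.7e-03 -1.0e+00]
dp cm [ 3.47 15.26 21.27] rot [ 0.0012  0.0014 -0.0031]
```

View pics/l1sc.png

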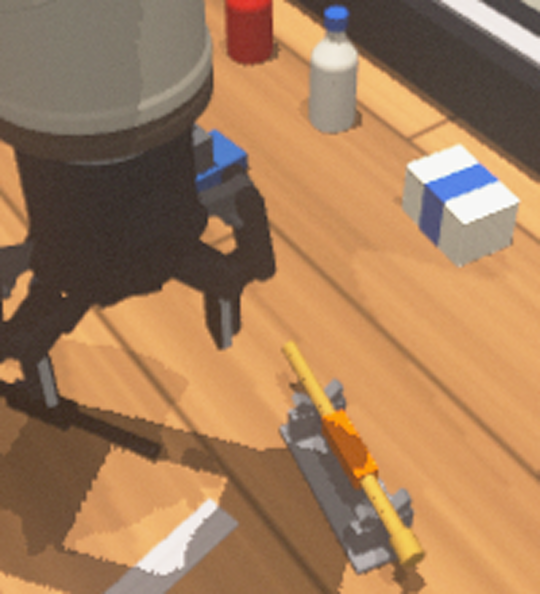

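View pics/l1tc.png

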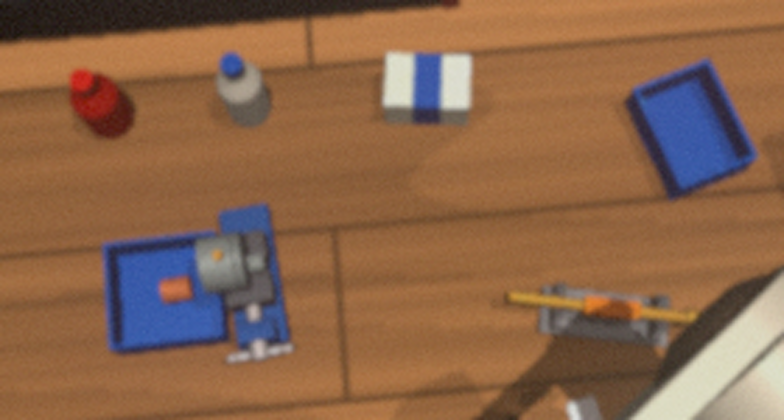

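The side and top views show the pin inside the catch bin at top crop (176,289), the drift back in both V-notches, and the bystanders standing where they were. The catch bin's left edge is at column 167.5, against 167.1 at the start. I'll let the arm settle and hand in.

move_arm(
  delta_rot=[
    [0,0,0],
    [0,0,0],
    [0,0,0],
    [0,0,0],
    [0,0,0],
  ],
  dp=[
    [0,0,0],
    [0,0,0],
    [0,0,0],
    [0,0,0],
    [0,0,0],
  ],
  grip=[100,100,100,100,100],
)

```text
time: 13.18
eef_pos: [0.3459, -0.3296, 0.242]
tool_rot: [-2.441, -1.977, 0.0]
wrist_force: [-0.3, -0.2, -0.4]
gripper_width: 0.0854
```

```bash
python3 -c "
from h import *
print(np.abs(env.state()['qd']).max(), workorder.close_job())"
```

```text
the job is handed in; nothing more can be done
0.004685834334090189 None
```

I took the brass drift from its cradle and pushed the pin out through the smaller hole into the catch bin. Then I laid the drift back in the cradle, let go and backed the arm clear. The job was handed in at about 13 s.

**Last checks:**
- The pin lies in the catch bin.
- The catch bin stands where it did: its left edge is within half a pixel of the start.
- The drift rests in both V-notches with its tip pointing the original way.
- The bottles, white box and parts bin look unmoved by eye; I did not measure them again.
- The highest wrist force I read was about 10 N, when the gripper closed on the drift. The pushing read about 9 N.

**Disagreements:** The wrist camera read lengths a few per cent long and sat 1–2 mm sideways compared with the other cameras. I checked the fit directly in a picture of the drift in the hole before pushing. I stopped the push with the tip about 6 mm short of the exit mouth, because the picture already showed the pin in the bin.

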